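# Take the blade cover off the paper trimmer

## Task

The blade in the paper trimmer's cutting head is due for a change. Gently squeeze the two orange tabs on the sides of the head's black cover towards each other until both catches let go, and lift the cover straight off without pulling, pushing or prying it hard against the head. Set it down, not drop it, right way up and flat in the wooden parts tray, and leave the tray, dish, ink bottle and paperweight where they stand.

Things in the scene. Friction and masses are not known exactly. Their poses are not given: they have to be found in the camera images.
- head_rim (a point): Lengths in mm. Grey cutting head, 70 long (black bumpers: 88) x 44 wide, fixed on the trimmer's rail. Point: middle of its open rim, on which the cover's walls rest, 56 above the table. x along the rail, y across it (towards the grid board), z up. Inside, two lips catch the cover's hooks. Rail and end brackets stay below 52, board below 28 above the table.
- cover_center (a point): Black snap-fit cover, 70 x 44 x 33 tall, about 70 g, seated on the head with up to 0.8 mm play. Point: its centre, 16.5 above its underside; seated it is 7.5 above head_rim and the top is 80 above the table. Axes as the head's. It lifts straight up, 9 mm until out of the housing; pulled while a catch still holds, it does not move. It stands flat on its 9 mm deep skirt.
- tab_left (a point): Orange spring tab on the cover's +y side, pad 26 along x, 16 high, standing 7 proud. Point: middle of its outer face, 29 from cover centre, 4.5 above it. Pushes in along y: 3 N to start, 1.6 N more per mm, catch free at 4.5 mm (10 N), hard stop at 6 mm (13 N). Both must be free at once: 58 across the tabs at rest, 49 when free, 46 at both stops. A tab cracks above 35 N; cover and head may press on each other with at most 12 N.
- tab_right (a point): The like tab on the cover's -y side; point: middle of its outer face. The tabs move independently: an off-centre squeeze stops one tab at its end while the other is still caught, and then loads the head sideways; squeezed evenly, nothing does. Fingertips that swing up or down while closing drag the cover along and load the head too: close slowly, giving way.
- tray: Shallow open wooden tray, 150 (x) x 110 (y), 18 high, walls 5 thick, floor 5 thick (top 5 above the table). Origin: centre of its underside. Stands right or left of the trimmer, turned a little. The cover goes near its middle.
- dish: White porcelain dish, 104 across, 22 high; origin: centre of its underside. Stands on the other side of the trimmer from the tray; leave alone.
- ink_bottle: Black ink bottle with red cap, 48 across, 115 tall; origin: centre of its underside. Leave alone.
- paperweight: Dark wood paperweight, 30 (x) x 170 (y) x 18 high; origin: centre of its underside. Leave alone.

How it is judged:
On the way, in this order (a step that is already met when the one before it is completed fails the run):
1. both tabs are pressed in at least 4 mm at once, with the cover still seated (y of tab_left in the frame of cover_center below 0.025 m and y of tab_right in the frame of cover_center above -0.025 m and z of cover_center in the frame of head_rim below 0.0105 m), for 0.1 s.
2. the cover is lifted clear of the head (z of cover_center in the frame of head_rim above 0.03 m), for 0.1 s.
At the end, for the whole second after the job is handed in: The cover stands in the tray on its skirt, right way up (within 0.1 rad of level), its centre within 50 mm (along) and 40 mm (across) of the tray's middle, on the floor within 5 mm, released and at rest; tray within 30 mm of its start (x of cover_center in the frame of tray between -0.05 and 0.05 m and y of cover_center in the frame of tray between -0.04 and 0.04 m and z of cover_center in the frame of tray below 0.026 m and angle between cover_center's own z axis and vertical below 0.1 rad and linear speed of cover below 0.02 m/s); the robot touches nothing.
It fails at once if a tab is squeezed with more than 35 N (contact force between the fingers and tab_left_part above 35 N or contact force between the fingers and tab_right_part above 35 N).
It fails at once if the cover is pulled, pushed or pried against the cutting head with more than 12 N (contact force between cover and head above 12 N).
It fails at once if the cover is dropped: nothing holds it while it is more than about 13 mm above the tray floor (contact force between cover and anything else below 0.001 N and height (world z) of cover_center above 0.035 m).
It fails at once if the dish, ink bottle or paperweight is moved over 15 mm, or the tray over 30 mm (distance of any of dish, ink_bottle, paperweight from where it was at the start of the episode above 0.015 m or distance of tray from where it was at the start of the episode above 0.03 m).
It also fails if it takes over 54 s, if anything falls off the work surface, if the arm or the gripper's body presses on something with over 40 N, if the wrist force passes 120 N, or if a joint passes its speed limit or range.

## Robot

A 6-joint arm with a two-finger parallel gripper is mounted at the origin on the work surface. World frame = base frame: x ahead of the robot, y to its left, z up, the work surface at z = 0. Lengths are in m, angles in rad, forces in N, time in s.
With the tool pointing down it reaches from about 0.425 to 0.95 m from the base axis. Payload 3.5 kg.
Tool frame: the origin (TCP) lies midway between the tips of the shut fingers; the grasp point (between the pads) lies 19 mm behind it; z points along the fingers, y is the line along which they close (so a half turn about z gives the same grasp; the last joint's range is limited). The gripper opens to 85 mm and grips with 20 to 120 N. Pads are 22 mm wide; open, the fingers measure 114 mm over their backs; the gripper's body (76 mm by 85 mm) begins 54 mm behind the grasp point. The pads swing forward as they close: fully open they stand 13 mm farther back than shut.
Start: joints at [-1.477, 0.286, 1.577, -0, 1.279, -0.15], TCP at [0.163, -0.655, 0.231] pointing down, gripper open.
Joint ranges: [-2.77, 2.77], [-0.9, 2.22], [0.21, 2.48], [-1.53, 4.67], [0.24, 2.81], [-2.84, 2.84]. Speed limits (rad/s): [2.79, 2.79, 3.14, 3.14, 3.14, 3.14].

## Interface

Orientations are given as a rotation vector (axis times angle).
In Python, from bench import ctrl gives the robot as it stands.
- The arm moves only by the tool apply_moves, never from a script. Its argument "targets" is a list of rows, each a list of 3 entries, a list of its own where there are three numbers: the shift along the tool's x, y, z in m, then the turn, a rotation vector about the tool's x, y, z in degrees, then the finger opening in m, from 0 to 0.0854. In form: [[[tx, ty, tz], [ax, ay, az], gripper], ...]. A call has 1 to 12 rows; each row is the pose to reach, as a shift and turn from the pose commanded when the call began, along the tool's axes at that moment; what a row does not reach only later rows make up. A row lasts 1/10 s, in which the tool goes at most 50 mm and 8.59 degrees, less where a joint would pass 70% of its speed; a pose out of reach is approached as far as the arm can. A call with a gripper value outside its range is refused whole. The fingers move at their own pace and stop on an object; the grip force is fixed at half the most. Time passes only in rows, so rows that repeat a pose let the fingers close. It gives the time, the measured TCP pose, the force, the opening and the grip force at its end, in the units of the state.
- ctrl.get_state(): the state, without advancing time (a new reading comes with each control period).
- ctrl.grab_frame(name): name is "side" or "top" or "wrist"; returns a dict with "frame" (420x560x3 uint8, red, green, blue), "camera_matrix" (3x3 intrinsics, pixels), "k1" (the pictures are not rectified: a ray, as slopes to the right and down, at radius r is drawn at 1 + k1 r^2 times it, then the intrinsics apply), "rvec" (rotation vector, rad) and "tvec" (3), from world to camera coordinates, as OpenCV has them. Camera axes: x right, y down, z forward; pixel columns grow to the right and rows downward; lengths in m; the calibration is good to about 2 mm. A picture is of the moment at which its call begins. There is no depth.
- ctrl.sign_off(): hands the job in; it is judged then, once.
The state is a dict: "clock": time; "q": joint angles; "joint_velocities": joint speeds; "effort": joint torques, N m; "position": TCP position; "tool_rot": TCP orientation; "wrist_force": force on the tool from outside, world axes, zero at the start; "moment": the same for the moment, N m; "grip_width": finger opening in m; "gripper_force": force on a finger pad.
Only numpy, scipy, OpenCV 4.12 (cv2) and the standard library are available. Lean on these libraries where they do the work, as an engineer would, in place of code of your own. Each camera call takes 0.05 s, during which the arm holds its last target. There are 200 camera calls.

## Working session

There is one attempt and no reset: what is moved stays moved. The work goes in short steps, Python scripts to look and compute and a tool call to move; the robot and the scene stay as the last step left them, time stands still between calls to the robot, and variables do not carry over. Pictures are saved under pics/ and viewed, at most 10 in all, crops included, and the job is handed in when it is done.

Besides the shell and the picture viewer there is one more tool, called as a command line: name --argument value ..., lists and objects as JSON in quotes. apply_moves: Moves the arm, as the interface text tells. Its arguments: {"type":"object","properties":{"targets":{"type":"array","items":{"type":"array"}}},"required":["targets"]}

```bash
mkdir -p pics; cat > h.py <<'E'
import numpy as np, cv2
from bench import ctrl
def grab(n,fn):
    f=ctrl.grab_frame(n); cv2.imwrite(f'pics/{fn}.png',f['frame'][:,:,::-1]); 
    np.savez(f'pics/{fn}.npz',K=f['camera_matrix'],k1=f['k1'],r=f['rvec'],t=f['tvec'],im=f['frame']); return f
def pix2w(fn,uv,z):
    d=np.load(f'pics/{fn}.npz'); dist=np.array([float(d['k1']),0,0,0])
    uv=np.array(uv,float).reshape(-1,1,2)
    n=cv2.undistortPoints(uv,d['K'],dist).reshape(-1,2)
    R=cv2.Rodrigues(d['r'])[0]; t=d['t'].reshape(3); C=-R.T@t
    rays=np.c_[n,np.ones(len(n))]@R
    z=np.broadcast_to(z,len(n)); return C+rays*((z-C[2])/rays[:,2])[:,None]
def w2pix(fn,P):
    d=np.load(f'pics/{fn}.npz')
    return cv2.projectPoints(np.array(P,float).reshape(-1,1,3),d['r'],d['t'],d['K'],np.array([float(d['k1']),0,0,0]))[0].reshape(-1,2)
E
python3 - <<'E'
from h import *
a=grab('top','top0')['frame'];b=grab('side','side0')['frame']
for n in('top0','side0'):
    d=np.load(f'pics/{n}.npz');R=cv2.Rodrigues(d['r'])[0];print(n,(-R.T@d['t'].reshape(3)).round(3),R[2].round(2))
s=ctrl.get_state();print({k:s[k] for k in('clock','position','tool_rot','grip_width','wrist_force')})
E
```

```text
top0 [0.484 0.047 0.805] [ 0.17 -0.03 -0.98]
side0 [ 0.509 -0.907  0.63 ] [ 0.08  0.87 -0.49]
{'clock': 0.1, 'position': array([ 0.16291416, -0.65441617,  0.23002123]), 'tool_rot': array([-3.11607058e+00, -3.81748988e-01, -6.99241747e-05]), 'grip_width': 0.08578860096027287, 'wrist_force': array([ 0.57599787,  0.97960784, -0.89594852])}
```

View pics/top0.png

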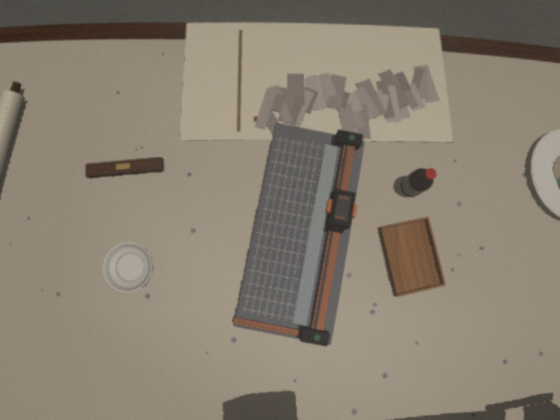

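View pics/side0.png

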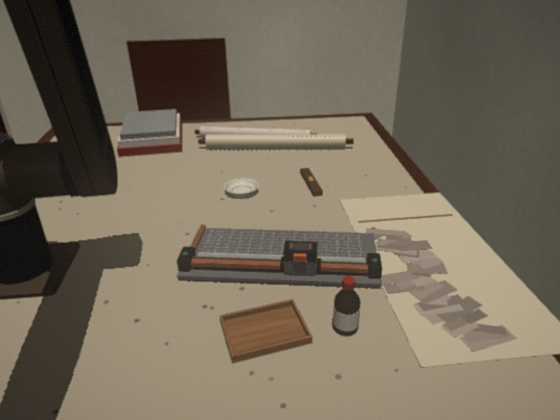

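The top view shows the head and cover at about (341,210), orange tabs at (329,206) and (355,211), the tray at (411,257), the bottle at (415,183), the dish at (128,267) and the paperweight at (125,167). The rail runs from (348,140) to (314,337).

```bash
python3 - <<'E'
from h import *
for z,uv in((.068,[(341,208)]),(.072,[(329,206),(355,211)]),(.05,[(348,140),(314,337)]),(.018,[(379,228),(429,218),(443,288),(396,295)]),(.11,[(430,174)]),(0,[(407,187)])):
    print(z,pix2w('top0',uv,z)[:,:2].round(4).tolist())
im=np.load('pics/top0.npz')['im']; hsv=cv2.cvtColor(im,cv2.COLOR_RGB2HSV)
m=((hsv[...,0]<14)&(hsv[...,1]>150)&(hsv[...,2]>90)).astype(np.uint8)
n,l,s,c=cv2.connectedComponentsWithStats(m[190:235,315:370])
for i in range(1,n): print(s[i],c[i]+[315,190])
a=cv2.resize(im[185:235,310:375],None,fx=8,fy=8,interpolation=cv2.INTER_CUBIC)
sd=np.load('pics/side0.npz')['im']; b=cv2.resize(sd[225:285,260:345],None,fx=400/60,fy=400/60,interpolation=cv2.INTER_CUBIC)
b=cv2.resize(b,(280,198)); w=np.zeros((598,520,3),np.uint8); w[:400]=a; w[400:,:280]=b
cv2.imwrite('pics/c1.png',np.clip(w[:,:,::-1]*1.8,0,255))
E
```

```text
0.068 [[0.6147, -0.0902]]
0.072 [[0.6173, -0.0657], [0.6087, -0.1173]]
0.05 [[0.7632, -0.1098], [0.3645, -0.0407]]
0.018 [[0.5828, -0.1803], [0.6066, -0.2911], [0.4586, -0.3164], [0.4442, -0.214]]
0.11 [[0.6786, -0.2581]]
0 [[0.6777, -0.2514]]
[13 10  4 12 25] [329.   205.36]
[38 16  3 10 13] [354.07692308 210.23076923][ WARN:0@0.202] global loadsave.cpp:1063 imwrite_ Unsupported depth image for selected encoder is fallbacked to CV_8U.
```

View pics/c1.png

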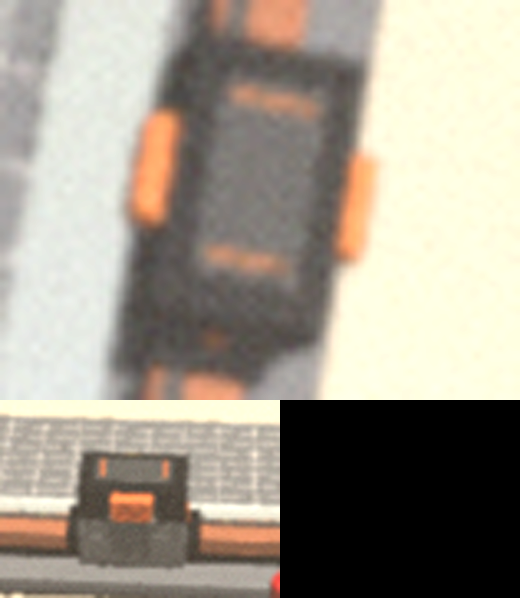

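```bash
cat >> h.py <<'E'
from scipy.spatial.transform import Rotation as Ro
def goto(p,yaw):
    s=ctrl.get_state(); R=Ro.from_rotvec(s['tool_rot'])
    T=Ro.from_euler('z',yaw,degrees=True)*Ro.from_rotvec([np.pi,0,0])
    print('clock',s['clock'],'q',s['q'].round(2),'shift mm',(R.inv().apply(np.array(p)-s['position'])*1e3).round(1),'turn',np.degrees((R.inv()*T).as_rotvec()).round(2))
E
python3 -c "
from h import *
goto([.613,-.0913,.2],-9.8)"
```

```text
clock 0.1 q [-1.48  0.29  1.58 -0.    1.28 -0.15] shift mm [ 572.7 -437.7   31.2] turn [-1.300e-01  1.000e-02  2.377e+01]
```

apply_moves --targets '[[[0.573,-0.438,0.03],[0,0,23.8],0.085],[[0.573,-0.438,0.03],[0,0,23.8],0.085],[[0.573,-0.438,0.03],[0,0,23.8],0.085],[[0.573,-0.438,0.03],[0,0,23.8],0.085],[[0.573,-0.438,0.03],[0,0,23.8],0.085],[[0.573,-0.438,0.03],[0,0,23.8],0.085],[[0.573,-0.438,0.03],[0,0,23.8],0.085],[[0.573,-0.438,0.03],[0,0,23.8],0.085],[[0.573,-0.438,0.03],[0,0,23.8],0.085],[[0.573,-0.438,0.03],[0,0,23.8],0.085],[[0.573,-0.438,0.03],[0,0,23.8],0.085],[[0.573,-0.438,0.03],[0,0,23.8],0.085]]'

```text
clock: 1.3
position: [0.538, -0.1847, 0.206]
tool_rot: [-3.13, 0.269, 0.001]
wrist_force: [0.5, -0.7, -0.3]
grip_width: 0.085
gripper_force: 0.0
```

```bash
python3 -c "
from h import *
goto([.613,-.0913,.2],-9.8)"
```

```text
clock 1.3 q [-0.51  0.08  1.87 -0.    1.2   1.23] shift mm [  58.  -104.9    5.9] turn [-0.    0.02 -0.03]
```

apply_moves --targets '[[[0.058,-0.105,0.006],[0,0,0],0.085],[[0.058,-0.105,0.006],[0,0,0],0.085],[[0.058,-0.105,0.006],[0,0,0],0.085],[[0.058,-0.105,0.006],[0,0,0],0.085],[[0.058,-0.105,0.006],[0,0,0],0.085],[[0.058,-0.105,0.006],[0,0,0],0.085]]'

```text
clock: 1.9
position: [0.6116, -0.0942, 0.2002]
tool_rot: [3.13, -0.271, -0.001]
wrist_force: [0.3, 0.1, 0.1]
grip_width: 0.0851
gripper_force: 0.0
```

```bash
python3 -c "
from h import *
goto([.613,-.0913,.2],-9.8)
grab('wrist','w1')
d=np.load('pics/w1.npz');R=cv2.Rodrigues(d['r'])[0];print((-R.T@d['t'].reshape(3)).round(3),R.round(2))
print(w2pix('w1',[[.613,-.0913,.08]]))
"
```

```text
clock 1.9 q [-0.32  0.19  1.75 -0.    1.2   1.43] shift mm [ 0.8 -3.   0.2] turn [ 0.01  0.04 -0.1 ]
[ 0.694 -0.109  0.343] [[-0.17 -0.99  0.  ]
 [-0.93  0.16  0.33]
 [-0.32  0.06 -0.94]]
[[274.89109776 193.96686482]]
```

View pics/w1.png

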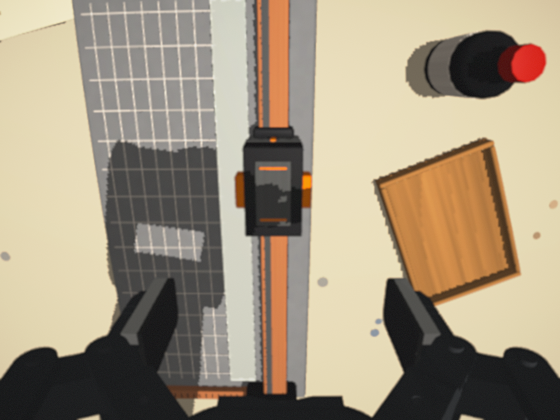

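The wrist view shows the cover's top around (274,185), orange tabs with outer edges at about x=236 and x=312 in rows 172–208, and the tray centre at about (450,222). I'll segment the orange for sub-mm edges.

```bash
python3 - <<'E'
from h import *
im=np.load('pics/w1.npz')['im']; hsv=cv2.cvtColor(im,cv2.COLOR_RGB2HSV)
m=((hsv[...,0]<22)&(hsv[...,1]>170)&(hsv[...,2]>70)).astype(np.uint8)
for x0,x1 in((230,250),(296,318)):
    s=m[165:215,x0:x1]; ys,xs=np.nonzero(s); print('box',xs.min()+x0,xs.max()+x0,ys.min()+165,ys.max()+165, np.median(hsv[180:200,x0+5:x1-8].reshape(-1,3),0))
    print([(r, np.nonzero(m[r,x0:x1])[0][[0,-1]]+x0) for r in range(172,210,5) if m[r,x0:x1].any()])
y=-9.8; R=Ro.from_euler('z',y,degrees=True)
def loc(uv,z):
    P=pix2w('w1',uv,z); print(P.round(4)[:,:2].tolist(), 'in head frame about guess mm:',(R.inv().apply(P-[.613,-.0913,z])*1e3).round(1)[:,:2].tolist())
loc([(236,190),(312,190)],.072)
loc([(288,5),(287,120),(287,245),(285,390)],.05)
loc([(375,183),(490,140),(519,270),(425,305)],.018)
E
python3 -c "
import cv2;im=cv2.imread('pics/w1.png')[125:245,220:330];cv2.imwrite('pics/c2.png',cv2.resize(im,None,fx=5,fy=5,interpolation=cv2.INTER_NEAREST))"
```

```text
box 236 244 173 206 [ 14. 233. 138.]
[(177, array([236, 243])), (182, array([236, 243])), (187, array([236, 243])), (192, array([237, 243])), (197, array([237, 244])), (202, array([237, 244]))]
box 302 310 173 206 [ 14.  235.5 138. ]
[(177, array([302, 310])), (182, array([302, 310])), (187, array([302, 310])), (192, array([302, 309])), (197, array([302, 309])), (202, array([302, 309]))]
[[0.6188, -0.0619], [0.6088, -0.1194]] in head frame about guess mm: [[0.7, 29.9], [0.6, -28.4]]
[[0.7425, -0.1236], [0.6617, -0.1092], [0.556, -0.0914], [0.392, -0.0619]] in head frame about guess mm: [[133.2, -9.8], [51.1, -9.4], [-56.2, -9.8], [-222.7, -8.6]]
[[0.5886, -0.1794], [0.611, -0.2865], [0.4706, -0.3196], [0.4472, -0.2203]] in head frame about guess mm: [[-9.1, -91.0], [31.2, -192.7], [-101.5, -249.3], [-141.4, -155.4]]
```

View pics/c2.png

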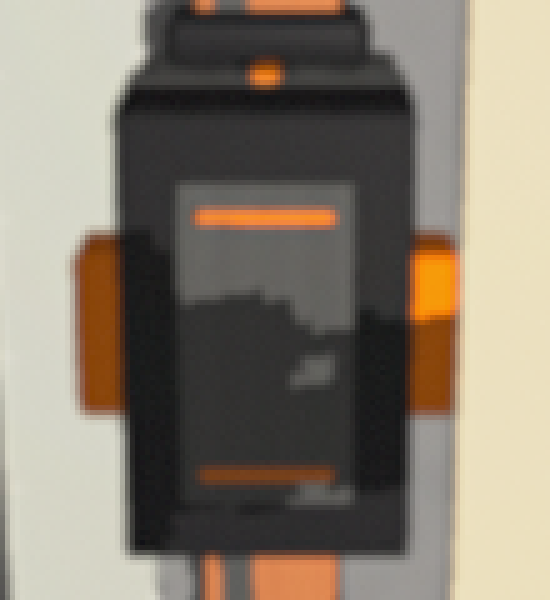

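The crop shows the tabs' outer edges at px 235.6 and 311.5, which puts them 58 mm apart at z≈0.074 as expected. The cover is centred at about (0.6136,-0.0905) with yaw ≈ -9.9°.

```bash
python3 -c "
from h import *
goto([.6136,-.0905,.043],-9.9)"
```

```text
clock 1.95 q [-0.32  0.19  1.75 -0.    1.2   1.43] shift mm [  1.3  -4.2 157.3] turn [ 0.01  0.02 -0.03]
```

apply_moves --targets '[[[0,-0.001,0.04],[0,0,0],0.075],[[0,-0.001,0.07],[0,0,0],0.075],[[0,-0.001,0.07],[0,0,0],0.075],[[0,-0.001,0.07],[0,0,0],0.075]]'

```text
clock: 2.35
position: [0.6121, -0.0931, 0.1306]
tool_rot: [-3.13, 0.271, 0.001]
wrist_force: [0.4, -0.7, 0.8]
grip_width: 0.0751
gripper_force: 0.0
```

```bash
python3 -c "
from h import *
goto([.6136,-.0905,.043],-9.9)
print(ctrl.get_state()['position'])"
```

```text
clock 2.35 q [-0.31  0.26  1.8  -0.    1.08  1.43] shift mm [ 1.1 -2.8 87.6] turn [-0.    0.05 -0.02]
[ 0.61206645 -0.09310369  0.13055852]
```

apply_moves --targets '[[[0.001,-0.003,0.02],[0,0,0],0.072],[[0.001,-0.003,0.03],[0,0,0],0.072],[[0.001,-0.003,0.03],[0,0,0],0.072],[[0.001,-0.003,0.03],[0,0,0],0.072]]'

```text
clock: 2.75
position: [0.6145, -0.0898, 0.1016]
tool_rot: [3.13, -0.269, 0.002]
wrist_force: [0.0, 0.1, 0.1]
grip_width: 0.0721
gripper_force: 0.0
```

```bash
python3 - <<'E'
from h import *
goto([.6136,-.0905,.043],-9.9)
grab('wrist','w2')
E
```

```text
clock 2.75 q [-0.31  0.3   1.81 -0.    1.03  1.43] shift mm [-0.9  0.8 58.6] turn [ 0.01 -0.08  0.06]
```

View pics/w2.png

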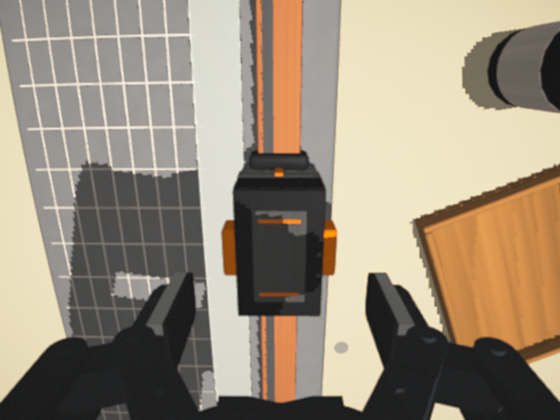

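The fingers' inner edges are at x=195 and 366 and the tabs at 223 and 336, so both centre on about 280. Descending.

apply_moves --targets '[[[-0.0005,0.0003,0.015],[0,0,0],0.072],[[-0.0005,0.0003,0.03],[0,0,0],0.072],[[-0.0005,0.0003,0.045],[0,0,0],0.072],[[-0.0005,0.0003,0.055],[0,0,0],0.07],[[-0.0005,0.0003,0.058],[0,0,0],0.068],[[-0.0005,0.0003,0.058],[0,0,0],0.066],[[-0.0005,0.0003,0.058],[0,0,0],0.064]]'

```text
clock: 3.5
position: [0.6139, -0.0897, 0.0427]
tool_rot: [3.13, -0.269, 0.001]
wrist_force: [0.3, -0.3, -0.7]
grip_width: 0.0638
gripper_force: 0.0
```

```bash
python3 - <<'E'
from h import *
goto([.6136,-.0905,.043],-9.9)
a=grab('wrist','w3')['frame']; b=grab('side','s3')['frame']
b=cv2.resize(b[190:300,240:370],(497,420)); 
cv2.imwrite('pics/c3.png',cv2.resize(np.hstack([a[120:,140:420],b[:300,:497]])[:,:,::-1],None,fx=1,fy=1))
print([ctrl.get_state()[k] for k in('position','wrist_force')])
E
```

```text
clock 3.5 q [-0.31  0.38  1.83  0.    0.93  1.43] shift mm [-0.2  0.8 -0.3] turn [ 0.   -0.05  0.07]
[array([ 0.61415856, -0.08983355,  0.04326486]), array([ 0.28044105, -0.3072561 , -0.67412085])]
```

View pics/c3.png

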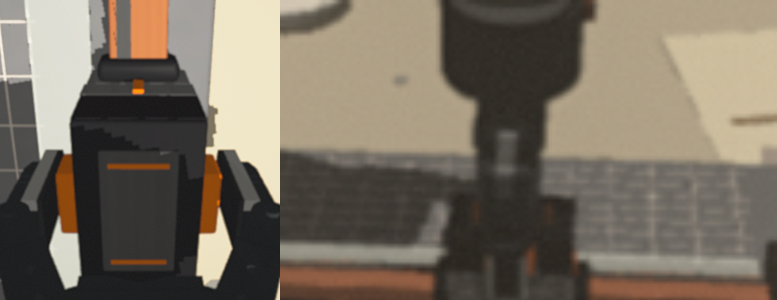

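The wrist crop shows each finger beside its tab with nearly equal gaps. In the side view the fingers straddle the cover. Closing slowly to first contact.

apply_moves --targets '[[[0,0,-0.0002],[0,0,0],0.062],[[0,0,-0.0004],[0,0,0],0.06],[[0,0,-0.0006],[0,0,0],0.059],[[0,0,-0.0008],[0,0,0],0.058],[[0,0,-0.001],[0,0,0],0.057],[[0,0,-0.001],[0,0,0],0.057],[[0,0,-0.001],[0,0,0],0.057]]'

```text
clock: 4.3
position: [0.6136, -0.0897, 0.0436]
tool_rot: [3.13, -0.269, 0.001]
wrist_force: [0.5, 0.7, 2.3]
grip_width: 0.057
gripper_force: 3.9
```

```bash
cat >> h.py <<'E'
def st():
    s=ctrl.get_state(); R=Ro.from_rotvec(s['tool_rot']); print(s['clock'],'F tool',R.inv().apply(s['wrist_force']).round(2),'M tool',R.inv().apply(s['moment']).round(2),'w',s['grip_width'],'gf',s['gripper_force'],s['position'].round(4))
E
python3 -c "
from h import *
st()"
```

```text
4.3 F tool [ 0.39 -0.77 -2.35] M tool [ 0.11 -0.04  0.  ] w 0.05696893171221734 gf 3.8676273822784424 [ 0.6136 -0.0897  0.0436]
```

apply_moves --targets '[[[0,0,-0.0004],[0,0,0],0.0565],[[0,0,-0.0006],[0,0,0],0.056],[[0,0,-0.0007],[0,0,0],0.0555],[[0,0,-0.0008],[0,0,0],0.055],[[0,0,-0.0008],[0,0,0],0.055]]'

```text
clock: 4.8
position: [0.6135, -0.0896, 0.0441]
tool_rot: [-3.13, 0.269, 0.0]
wrist_force: [1.2, 0.4, 0.2]
grip_width: 0.0552
gripper_force: 5.4
```

```bash
python3 -c "
from h import *
st()"
```

```text
4.8 F tool [ 1.07 -0.58 -0.17] M tool [0.08 0.08 0.04] w 0.05524189629226129 gf 5.392236113548279 [ 0.6135 -0.0896  0.0441]
```

apply_moves --targets '[[[0,0,-0.0001],[0,0,0],0.0545],[[0,0,-0.0002],[0,0,0],0.054],[[0,0,-0.0003],[0,0,0],0.0535],[[0,0,-0.0004],[0,0,0],0.053],[[0,0,-0.0005],[0,0,0],0.0525],[[0,0,-0.0006],[0,0,0],0.052],[[0,0,-0.0006],[0,0,0],0.052]]'

```text
clock: 5.5
position: [0.6134, -0.0896, 0.0447]
tool_rot: [-3.13, 0.269, 0.0]
wrist_force: [-0.4, -0.5, -0.1]
grip_width: 0.0522
gripper_force: 7.7
```

```bash
python3 -c "
from h import *
st()"
```

```text
5.5 F tool [-0.28  0.53  0.11] M tool [0.03 0.03 0.01] w 0.052231869651087115 gf 7.69695371389389 [ 0.6134 -0.0896  0.0447]
```

apply_moves --targets '[[[0,0,-0.0001],[0,0,0],0.0515],[[0,0,-0.0002],[0,0,0],0.051],[[0,0,-0.0003],[0,0,0],0.0505],[[0,0,-0.0004],[0,0,0],0.05],[[0,0,-0.0005],[0,0,0],0.0495],[[0,0,-0.0005],[0,0,0],0.049],[[0,0,-0.0005],[0,0,0],0.049]]'

```text
clock: 6.2
position: [0.6134, -0.0896, 0.0453]
tool_rot: [-3.13, 0.269, 0.0]
wrist_force: [-0.9, -0.3, 0.5]
grip_width: 0.0492
gripper_force: 10.0
```

```bash
python3 -c "
from h import *
st()"
```

```text
6.2 F tool [-0.83  0.4  -0.52] M tool [ 0.1  -0.09  0.02] w 0.049183387259218676 gf 10.001509040594101 [ 0.6134 -0.0896  0.0453]
```

apply_moves --targets '[[[0,0,-0.0001],[0,0,0],0.0487],[[0,0,-0.0002],[0,0,0],0.0483],[[0,0,-0.0002],[0,0,0],0.0479],[[0,0,-0.0003],[0,0,0],0.0475],[[0,0,-0.0003],[0,0,0],0.0474],[[0,0,-0.0003],[0,0,0],0.0474],[[0,0,-0.0003],[0,0,0],0.0474]]'

```text
clock: 6.9
position: [0.6134, -0.0896, 0.0456]
tool_rot: [-3.13, 0.269, 0.0]
wrist_force: [-0.3, 0.8, 1.2]
grip_width: 0.0474
gripper_force: 11.2
```

```bash
python3 -c "
from h import *
st()"
```

```text
6.9 F tool [-0.43 -0.78 -1.17] M tool [ 0.09 -0.11  0.02] w 0.04740950609681129 gf 11.228798478841782 [ 0.6134 -0.0896  0.0456]
```

Squeezed evenly and free. Lifting gently by 2 mm to check.

apply_moves --targets '[[[0,0,-0.0004],[0,0,0],0.0474],[[0,0,-0.0008],[0,0,0],0.0474],[[0,0,-0.0012],[0,0,0],0.0474],[[0,0,-0.0016],[0,0,0],0.0474],[[0,0,-0.002],[0,0,0],0.0474]]'

```text
clock: 7.4
position: [0.6133, -0.0893, 0.0475]
tool_rot: [-3.129, 0.269, 0.001]
wrist_force: [0.6, 0.7, -1.5]
grip_width: 0.0478
gripper_force: 10.5
```

```bash
python3 -c "
from h import *
st()"
```

```text
7.4 F tool [ 0.48 -0.78  1.46] M tool [0.21 0.01 0.  ] w 0.04780830807372631 gf 10.524795949459076 [ 0.6133 -0.0893  0.0475]
```

apply_moves --targets '[[[0,0,-0.001],[0,0,0],0.0474],[[0,0,-0.002],[0,0,0],0.0474],[[0,0,-0.003],[0,0,0],0.0474],[[0,0,-0.004],[0,0,0],0.0474],[[0,0,-0.005],[0,0,0],0.0474],[[0,0,-0.0065],[0,0,0],0.0474],[[0,0,-0.008],[0,0,0],0.0474],[[0,0,-0.01],[0,0,0],0.0474],[[0,0,-0.013],[0,0,0],0.0474],[[0,0,-0.017],[0,0,0],0.0474],[[0,0,-0.022],[0,0,0],0.0474],[[0,0,-0.03],[0,0,0],0.0474]]'

```text
clock: 8.6
position: [0.6132, -0.0896, 0.0778]
tool_rot: [-3.13, 0.269, 0.001]
wrist_force: [0.5, -0.1, -0.6]
grip_width: 0.0478
gripper_force: 11.2
```

```bash
python3 -c "
from h import *
st()
f=grab('wrist','w4')"
```

```text
8.6 F tool [ 0.53 -0.04  0.55] M tool [0.01 0.01 0.02] w 0.047814326969222075 gf 11.241865754127502 [ 0.6132 -0.0896  0.0778]
```

View pics/w4.png

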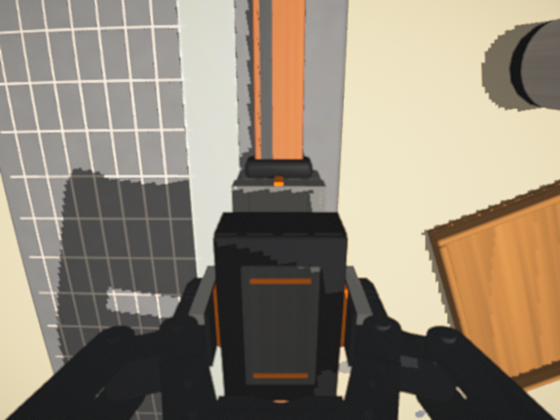

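The cover is held and level, with the head open behind it. Going to the tray with the cover turned about 67°, so the fingers open along the tray's long side.

apply_moves --targets '[[[0,0,-0.02],[0,0,0],0.0474],[[0,0,-0.045],[0,0,0],0.0474],[[0,0,-0.06],[0,0,0],0.0474],[[0,0,-0.06],[0,0,0],0.0474]]'

```text
clock: 9.05
position: [0.6155, -0.0903, 0.1412]
tool_rot: [3.129, -0.269, 0.01]
wrist_force: [1.1, -0.3, -0.8]
grip_width: 0.0481
gripper_force: 11.2
```

```bash
python3 -c "
from h import *
goto([.527,-.251,.135],-77)"
```

```text
clock 9.05 q [-0.31  0.25  1.79 -0.    1.09  1.43] shift mm [-59.8 173.5   6. ] turn [-0.18 -0.36 67.17]
```

apply_moves --targets '[[[-0.005,0.015,0],[0,0,5],0.0474],[[-0.011,0.032,0],[0,0,11],0.0474],[[-0.017,0.05,0],[0,0,18],0.0474],[[-0.023,0.068,0],[0,0,25],0.0474],[[-0.03,0.087,0],[0,0,32],0.0474],[[-0.036,0.105,0],[0,0,39],0.0474],[[-0.042,0.123,0],[0,0,46],0.0474],[[-0.048,0.14,0],[0,0,53],0.0474],[[-0.054,0.156,0],[0,0,60],0.0474],[[-0.06,0.17,0],[0,0,65],0.0474],[[-0.06,0.174,0],[0,0,67],0.0474],[[-0.06,0.174,0],[0,0,67],0.0474]]'

```text
clock: 10.25
position: [0.5243, -0.2509, 0.1367]
tool_rot: [-2.461, 1.952, 0.002]
wrist_force: [0.3, 0.1, -1.6]
grip_width: 0.0479
gripper_force: 11.2
```

```bash
python3 -c "
from h import *
st(); goto([.527,-.251,.035],-77)
a=grab('top','t5')['frame'];b=grab('wrist','w5')['frame']
cv2.imwrite('pics/c5.png',np.hstack([cv2.resize(a[160:320,330:480],(394,420)),cv2.resize(b,(400,300))[0:300] if 0 else cv2.copyMakeBorder(cv2.resize(b,(400,300)),0,120,0,0,0)])[:,:,::-1])"
```

```text
10.25 F tool [-0.07 -0.33  1.56] M tool [-0.    0.02  0.02] w 0.04786627558585518 gf 11.242054849863052 [ 0.5243 -0.2509  0.1367]
clock 10.25 q [-0.62  0.18  1.89  0.    1.08  2.29] shift mm [  0.8  -2.7 101.7] turn [0.03 0.06 0.15]
```

View pics/c5.png

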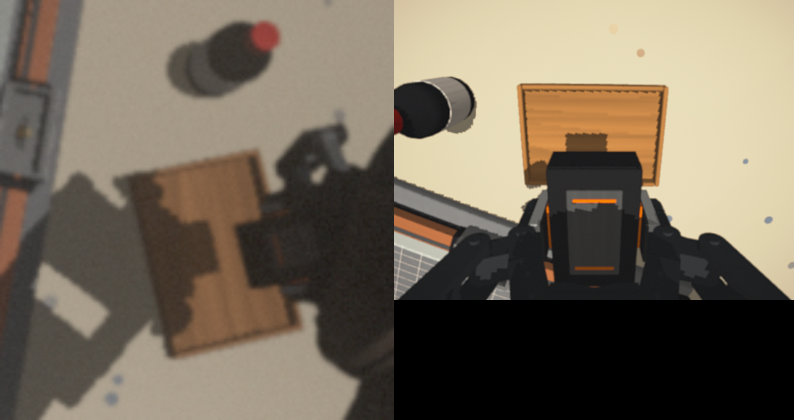

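The wrist view shows the cover (x 548–642) centred over the tray (517–667), held level, and the bottle is well clear. Lowering.

apply_moves --targets '[[[0.001,-0.003,0.02],[0,0,0],0.0474],[[0.001,-0.003,0.045],[0,0,0],0.0474],[[0.001,-0.003,0.07],[0,0,0],0.0474],[[0.001,-0.003,0.09],[0,0,0],0.0474],[[0.001,-0.003,0.105],[0,0,0],0.0474],[[0.001,-0.003,0.115],[0,0,0],0.0474],[[0.001,-0.003,0.12],[0,0,0],0.0474],[[0.001,-0.003,0.122],[0,0,0],0.0474],[[0.001,-0.003,0.122],[0,0,0],0.0474]]'

```text
clock: 11.25
position: [0.5283, -0.2514, 0.0161]
tool_rot: [-2.462, 1.952, -0.002]
wrist_force: [-0.1, 0.3, -1.1]
grip_width: 0.0476
gripper_force: 11.2
```

```bash
python3 -c "
from h import *
st(); goto([.527,-.251,.0036],-77)"
```

```text
11.25 F tool [-0.34  0.02  1.14] M tool [-0.   -0.    0.04] w 0.04758161361398337 gf 11.242249310016632 [ 0.5283 -0.2514  0.0161]
clock 11.25 q [-0.62  0.36  1.92  0.    0.86  2.29] shift mm [-0.7  1.2 12.5] turn [-0.04 -0.04  0.18]
```

apply_moves --targets '[[[0,0,0.003],[0,0,0],0.0474],[[0,0,0.006],[0,0,0],0.0474],[[0,0,0.008],[0,0,0],0.0474],[[0,0,0.009],[0,0,0],0.0474],[[0,0,0.01],[0,0,0],0.0474],[[0,0,0.011],[0,0,0],0.0474],[[0,0,0.0115],[0,0,0],0.0474],[[0,0,0.0115],[0,0,0],0.0474]]'

```text
clock: 12.05
position: [0.5278, -0.2511, 0.004]
tool_rot: [-2.461, 1.952, 0.0]
wrist_force: [-0.0, -0.2, -1.6]
grip_width: 0.0475
gripper_force: 11.2
```

```bash
python3 -c "
from h import *
st()"
```

```text
12.05 F tool [0.21 0.08 1.56] M tool [ 0.04 -0.01 -0.02] w 0.04747569478496993 gf 11.24211922287941 [ 0.5278 -0.2511  0.004 ]
```

apply_moves --targets '[[[0,0,0.0004],[0,0,0],0.0474],[[0,0,0.0008],[0,0,0],0.0474],[[0,0,0.0012],[0,0,0],0.0474],[[0,0,0.0012],[0,0,0],0.0474]]'

```text
clock: 12.45
position: [0.5281, -0.2512, 0.0035]
tool_rot: [-2.461, 1.952, -0.0]
wrist_force: [-1.5, 1.3, 4.4]
grip_width: 0.0479
gripper_force: 11.3
```

```bash
python3 -c "
from h import *
st()"
```

```text
12.45 F tool [-1.6   1.13 -4.38] M tool [-0.12 -0.25 -0.03] w 0.047864619449948735 gf 11.291170120239258 [ 0.5281 -0.2512  0.0035]
```

On the floor (contact felt at the expected height). Releasing slowly.

apply_moves --targets '[[[0,0,0],[0,0,0],0.049],[[0,0,0.0002],[0,0,0],0.051],[[0,0,0.0005],[0,0,0],0.053],[[0,0,0.0008],[0,0,0],0.055],[[0,0,0.001],[0,0,0],0.057],[[0,0,0.001],[0,0,0],0.059],[[0,0,0.001],[0,0,0],0.062],[[0,0,0.001],[0,0,0],0.066],[[0,0,0.001],[0,0,0],0.07],[[0,0,0.001],[0,0,0],0.074],[[0,0,0],[0,0,0],0.074]]'

```text
clock: 13.55
position: [0.5277, -0.251, 0.0028]
tool_rot: [2.461, -1.952, -0.001]
wrist_force: [-0.2, -0.6, 0.6]
grip_width: 0.0738
gripper_force: 0.0
```

apply_moves --targets '[[[0,0,-0.005],[0,0,0],0.074],[[0,0,-0.015],[0,0,0],0.074],[[0,0,-0.035],[0,0,0],0.074],[[0,0,-0.06],[0,0,0],0.074],[[0,0,-0.09],[0,0,0],0.074],[[0,0,-0.12],[0,0,0],0.074],[[0,0,-0.15],[0,0,0],0.074],[[0,0,-0.15],[0,0,0],0.074],[[0,0,-0.15],[0,0,0],0.074]]'

```text
clock: 14.45
position: [0.5282, -0.2514, 0.1543]
tool_rot: [-2.461, 1.952, -0.004]
wrist_force: [0.1, 0.2, -0.7]
grip_width: 0.0743
gripper_force: 0.0
```

```bash
python3 -c "
from h import *
st()
grab('wrist','w6')"
```

```text
14.45 F tool [-0.16 -0.12  0.7 ] M tool [ 0.02 -0.04 -0.  ] w 0.07425074563375936 gf 0.0 [ 0.5282 -0.2514  0.1543]
```

View pics/w6.png

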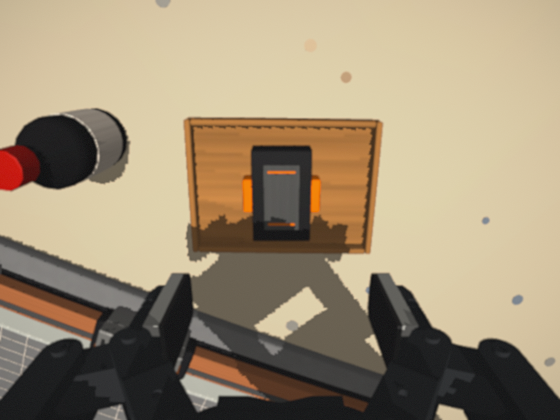

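The cover stands flat and upright in the middle of the tray, at about (281,193) with the tray spanning x 187–381 and y 118–250. The gripper is clear.

```bash
python3 -c "
from bench import ctrl
print(ctrl.sign_off())"
```

```text
the job is handed in; nothing more can be done
None
```

The cover is off the cutting head and stands upright, flat and released near the middle of the tray; I handed the job in at about 14.5 s of the 54 s allowed, and the hand-in returned no verdict.

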